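# Slide the tins round to free a corner of the masala tray

### The arm

A 6-joint arm with a two-finger parallel gripper is mounted at the origin on the work surface. World frame = base frame: x ahead of the robot, y to its left, z up, the work surface at z = 0. Lengths are in m, angles in rad, forces in N, time in s.
With the tool pointing down it reaches from about 0.425 to 0.95 m from the base axis. Payload 3.5 kg.
Tool frame: the origin (TCP) lies between the finger pads; the fingertips stand 17 mm ahead of it and the grasp point (between the pads) lies 2 mm behind it (ctrl.tip_reach is the distance from the TCP to the fingertips, in m); z points along the fingers, y is the direction in which the jaws open and shut (so a half turn about z gives the same grasp; the last joint's range is limited). The gripper opens to 85 mm and grips with 20 to 120 N. Pads are 22 mm wide; open, the fingers measure 114 mm over their backs; the gripper's body (76 mm by 85 mm) begins 54 mm behind the grasp point. The pads swing forward as they close: fully open they stand 13 mm farther back than shut.
Start: joints at [1.189, 0.286, 1.577, -0, 1.279, -0.15], TCP at [0.155, 0.657, 0.248] pointing down, gripper open.
Joint ranges: [-2.77, 2.77], [-0.9, 2.22], [0.21, 2.48], [-1.53, 4.67], [0.24, 2.81], [-2.84, 2.84]. Speed limits (rad/s): [2.79, 2.79, 3.14, 3.14, 3.14, 3.14].

### API

Orientations are given as a unit quaternion [x, y, z, w].
In Python, from plant import monitor, imaging, workorder, ctrl gives the robot as it stands.
- The arm moves only by the tool send_rows, never from a script. Its argument "rows" is a list of rows, each a list of 4 numbers: the shift along the world's x, y, z normalised to -1 to 1, where 1 is 0.3 m, then the turn about the world's z normalised to -1 to 1, where 1 is 360 degrees. A call has 1 to 20 rows; each row is the pose to reach, as a shift and turn from the pose commanded when the call began, turning the shorter way round; what a row does not reach only later rows make up. A row lasts 1/8 s, in which the tool goes at most 62.5 mm and 10.7 degrees, less where a joint would pass 70% of its speed; a pose out of reach is approached as far as the arm can. A call with a number of a shift or a turn outside -1 to 1 is refused whole. A call with a gripper value outside its range is refused whole. "jaw" is the closure, from 0 (fully open) to 1 (shut), set as the call begins (left out, the last holds). The fingers move at their own pace and stop on an object; "newtons" is the grip in N (left out, the last holds). Time passes only in rows, so rows that repeat a pose let the fingers close. It gives the time, the measured TCP pose, the force and the opening at its end, in the units of the state.
- monitor.get_state(): the state, without advancing time (a new reading comes with each control period).
- imaging.read_camera(name): name is "scene" or "side" or "wrist"; returns the picture (384x512x3 uint8, red, green, blue); there is no depth.
- imaging.calibration(name): a dict with "intrinsics" (3x3 intrinsics, pixels), "cam_to_world" (4x4, takes a point from camera to world coordinates). Camera axes: x right, y up, looking along -z (the intrinsics and any distortion apply to the point x, -y, -z); pixel columns grow to the right and rows downward; lengths in m; the calibration is good to about 2 mm. A picture is of the moment at which its call begins: read the wrist's pose just before it. calibration takes no time and is no camera call; for the wrist camera it gives the pose at the moment of the call.
- workorder.sign_off(): hands the job in, once; it reports no verdict.
The state is a dict: "time": time; "qpos": joint angles; "dq": joint speeds; "joint_efforts": joint torques, N m; "eef_pos": TCP position; "tcp_rot": TCP orientation; "contact_force": force on the tool from outside, world axes, zero at the start; "wrist_torque": the same for the moment, N m; "opening": opening from 0.0 (shut) to 1.0 (fully open).
Only numpy, scipy, OpenCV 4.12 (cv2) and the standard library are available. Lean on these libraries where they do the work, as an engineer would, in place of code of your own. Each camera call takes 0.05 s, during which the arm holds its last target.

### The job

Three square steel tins stand in a maple tray that has room for four. To free the corner where the tin with the round knob stands, slide the tin with the bar handle along the tray, fully into the empty place, and only then slide the round-knobbed tin straight into the place that the first one left. Slide the tins without lifting or tipping them, leave them square in their places, and leave the flat-lidded tin where it is.

Things in the scene. Friction and masses are not known exactly. Their poses are not given: they have to be found in the camera images.
- tray: Fixed maple tray, 200 mm square outside, 184 inside, walls 24 mm high, slippery waxed floor 6 mm thick. Origin: centre of its underside; x, y along its sides. Four undivided places at x, y = +-45 mm. At first (-45,-45) is empty, the round-knobbed tin is at (45,45), the other two tins are at (-45,45) and (45,-45), either way round. Play: 9 mm to the walls, 14 mm between tins.
- bar_tin_mid (a point): Square steel tin, 76 x 76 x 40 mm, about 0.25 kg, with an upright maple bar handle on the middle of its closed lid: 44 mm long along the tin's x (roughly the tray's x), 14 mm thick, 36 mm high. Point: on the tin's centre line, half-way up its 76 mm overall height, so lid 2 mm above, handle top 38 mm above, underside 38 mm below it.
- knob_tin_mid (a point): Same square steel tin, but with an upright round maple knob on the middle of its lid: a cylinder 28 mm in diameter, 36 mm high. Point: on the tin's centre line, half-way up its 76 mm overall height, so lid 2 mm above, knob top 38 mm above, underside 38 mm below it. Its x is roughly the tray's x.
- flat_tin_mid (a point): Same square steel tin, but with only a low flat maple disc on its lid, 52 mm in diameter and 8 mm high; 48 mm high overall. Point: on the tin's centre line, 24 mm above its underside. To be left where it stands.
Not all that is in view belongs to the job. Leave any yellow look-alike of the part that bears flat_tin_mid alone.

How it is judged:
By the outcome, as a careful person would: the job done as asked, in the order asked, and still so for the second after the job is handed in, with the robot touching nothing.
It also fails if it takes over 48 s, if anything falls off the work surface, if the arm or the gripper's body presses on something with over 40 N, if the wrist force passes 120 N, or if a joint passes its speed limit or range.

## Working session

There is one attempt and no reset: what is moved stays moved. The work goes in short steps, Python scripts to look and compute and a tool call to move; the robot and the scene stay as the last step left them, time stands still between calls to the robot, and variables do not carry over. Pictures are saved under pics/ and viewed, and the job is handed in when it is done.

Besides the shell and the picture viewer there is one more tool, called after ">>>" by a JSON object that holds its "fn" and its "kwargs", one argument or row to a line. send_rows: Moves the arm, as the interface text tells. Scaled input: -1 to 1 covers 0.3 m each way for a shift and 360 degrees each way for a turn. Its arguments: {"type":"object","properties":{"rows":{"type":"array"},"jaw":{"type":"number"},"newtons":{"type":"number"}},"required":["rows"]}

```bash
mkdir -p pics; python3 - <<'E'
from plant import monitor, imaging, workorder, ctrl
import cv2
s=monitor.get_state(); print(s)
for n in ("scene","side","wrist"):
    im=imaging.read_camera(n); cv2.imwrite(f"pics/{n}0.png",im[:,:,::-1])
    c=imaging.calibration(n); print(n,c)
print(ctrl.tip_reach)
E
```

```text
{'time': 0.0, 'qpos': array([ 1.18898127e+00,  2.87205340e-01,  1.57820856e+00,  2.55013893e-06,
        1.27858680e+00, -1.49996789e-01]), 'dq': array([ 1.46902496e-03,  3.74145909e-05, -1.65684720e-03,  1.11567997e-03,
        7.31941330e-05, -1.35964806e-03]), 'joint_efforts': array([-1.28696178e-03, -4.05986059e+01, -2.92620885e+01, -1.66715167e-04,
        5.91122414e-03,  5.22913552e-07]), 'eef_pos': array([0.1548118 , 0.65636281, 0.24690359]), 'tcp_rot': array([ 1.15650053e-01,  9.93289291e-01, -1.16138376e-03, -3.17574216e-04]), 'contact_force': array([-0.54633254,  1.20951478,  0.74749057]), 'wrist_torque': array([-0.0009628 , -0.00829454, -0.01943089]), 'opening': 1.0050166431549012}
scene {'intrinsics': array([[391.60729164,   0.        , 250.61722001],
       [  0.        , 391.60729164, 193.12774484],
       [  0.        ,   0.        ,   1.        ]]), 'cam_to_world': array([[-0.75248464, -0.5485198 ,  0.36454478,  0.84974101],
       [ 0.65851226, -0.6361355 ,  0.40211095,  0.26520031],
       [ 0.01133406,  0.54263953,  0.83988921,  0.63026642],
       [ 0.        ,  
[... 221 characters left out ...]
to_world': array([[ 0.75945333,  0.33307968, -0.55882785,  0.20856232],
       [-0.65053241,  0.39697657, -0.64746983, -0.49411983],
       [ 0.00618252,  0.85525875,  0.51816431,  0.44528569],
       [ 0.        ,  0.        ,  0.        ,  1.        ]])}
wrist {'intrinsics': array([[273.37162633,   0.        , 258.49602308],
       [  0.        , 273.37162633, 198.12444761],
       [  0.        ,   0.        ,   1.        ]]), 'cam_to_world': array([[ 0.22874283, -0.93539615, -0.26964932,  0.08527023],
       [ 0.97348326,  0.21903531,  0.06598397,  0.6730864 ],
       [-0.00265843, -0.27759246,  0.96069525,  0.37337714],
       [ 0.        ,  0.        ,  0.        ,  1.        ]])}
0.017
```

View pics/scene0.png

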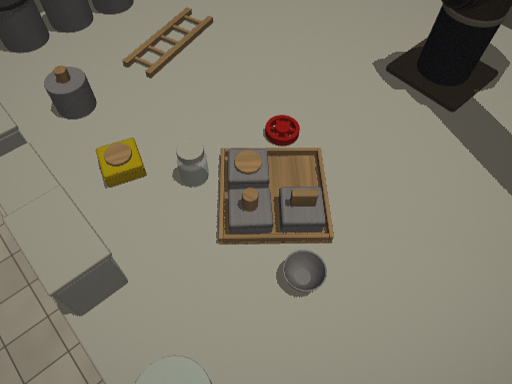

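View pics/side0.png

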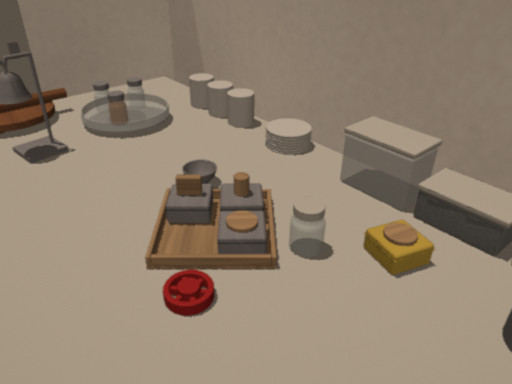

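View pics/wrist0.png

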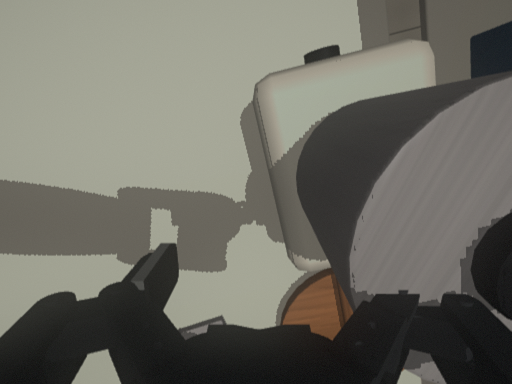

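The scene view shows the tray at about (275,195) px. The flat tin is at (248,165), the knob tin at (250,208), the bar tin at (302,208), and the empty place is upper right. I'll enlarge the tray next.

```bash
python3 - <<'E'
import cv2
a=cv2.imread("pics/scene0.png")[135:255,205:345]
cv2.imwrite("pics/sc_crop.png",cv2.resize(a,None,fx=5,fy=5,interpolation=cv2.INTER_CUBIC))
a=cv2.imread("pics/side0.png")[165:275,140:290]
cv2.imwrite("pics/sd_crop.png",cv2.resize(a,None,fx=5,fy=5,interpolation=cv2.INTER_CUBIC))
E
```

```text
(no output)
```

View pics/sc_crop.png

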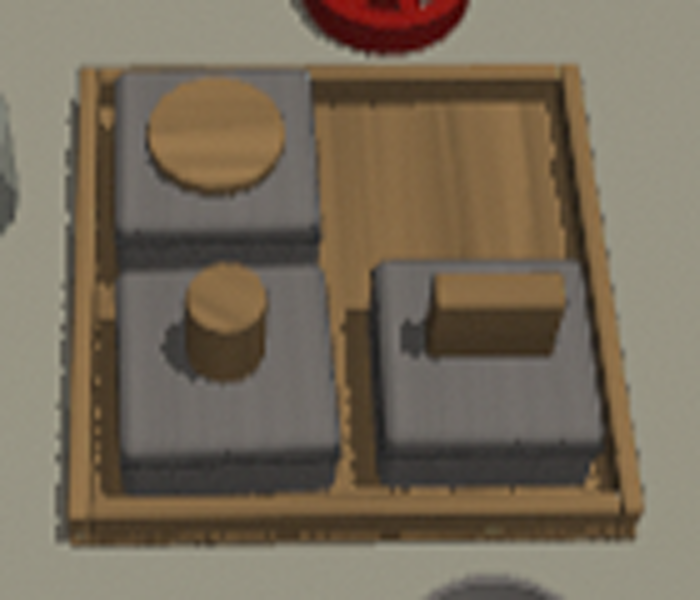

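View pics/sd_crop.png

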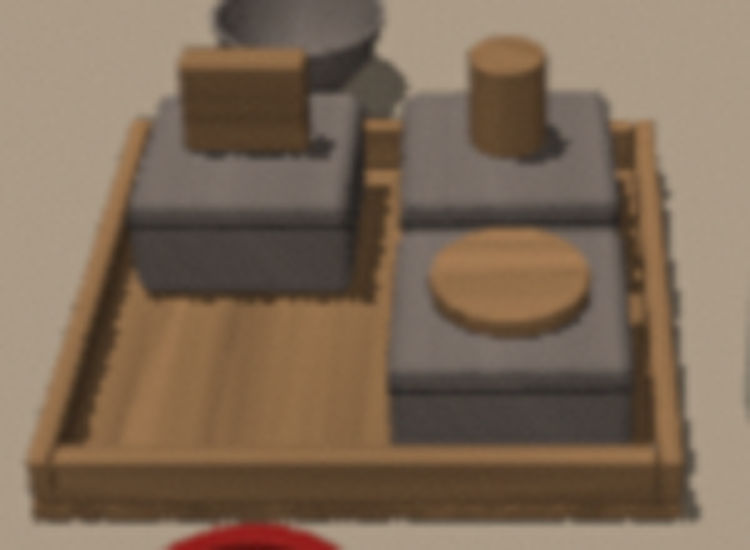

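```bash
cat > h.py <<'E'
import numpy as np, cv2
from plant import monitor, imaging, workorder, ctrl
CAL={n:imaging.calibration(n) for n in("scene","side")}
def ray(cal,uv):
    K=cal["intrinsics"];T=cal["cam_to_world"]
    d=np.array([(uv[0]-K[0,2])/K[0,0],-(uv[1]-K[1,2])/K[1,1],-1.]); return T[:3,3],T[:3,:3]@d
def onz(cal,uv,z):
    o,d=ray(cal,uv); return o+d*(z-o[2])/d[2]
def tri(a,b):
    o1,d1=ray(CAL["scene"],a);o2,d2=ray(CAL["side"],b)
    d1=d1/np.linalg.norm(d1);d2=d2/np.linalg.norm(d2)
    s=np.linalg.lstsq(np.c_[d1,-d2],o2-o1,rcond=None)[0]
    p,q=o1+s[0]*d1,o2+s[1]*d2; return (p+q)/2,np.linalg.norm(p-q)
def proj(cal,P):
    K=cal["intrinsics"];T=cal["cam_to_world"];c=T[:3,:3].T@(np.asarray(P)-T[:3,3])
    return K[0,0]*c[0]/-c[2]+K[0,2],-K[1,1]*c[1]/-c[2]+K[1,2]
sc=lambda x,y,f=5,o=(205,135):((x+.5)/f-.5+o[0],(y+.5)/f-.5+o[1])
sd=lambda x,y:sc(x,y,5,(140,165))
E
python3 - <<'E'
from h import *
np.set_printoptions(precision=4,suppress=True)
pts={'flat_c':((80,67),(683,455)),'empty_c':((577,65),(30,460)),'bar_c':((640,515),(135,120)),'knob_c':((70,518),(653,122)),
'knobtop':((228,297),(508,55)),'flatdisc':((216,132),(510,277)),}
for k,(a,b) in pts.items():
    p,e=tri(sc(*a),sd(*b)); z={'k':.082,'f':.054}.get(k[0]) if 'c'!=k[-1] else .024
    print(k,p,round(e,4),onz(CAL['scene'],sc(*a),z)[:2],onz(CAL['side'],sd(*b),z)[:2])
print('bar corners')
A=[(437,273),(563,275),(563,305),(430,303)];
for a in A: print(onz(CAL['scene'],sc(*a),.082)[:2])
for b in [(180,50),(305,50),(308,68),(182,68)]: print('sd',onz(CAL['side'],sd(*b),.082)[:2])
for a in [(372,260),(583,262),(602,443),(387,447)]: print('lidbar',onz(CAL['scene'],sc(*a),.046)[:2])
for a in [(118,268),(325,265),(338,450),(122,458)]: print('lidknob',onz(CAL['scene'],sc(*a),.046)[:2])
for a in [(118,72),(310,70),(320,233),(117,237)]: print('lidflat',onz(CAL['scene'],sc(*a),.046)[:2])
E
```

```text
flat_c [ 0.5619 -0.1444  0.0245] 0.0007 [ 0.5614 -0.1445] [ 0.5626 -0.1441]
empty_c [ 0.4104 -0.0168  0.023 ] 0.0016 [ 0.4103 -0.016 ] [ 0.4104 -0.0187]
bar_c [0.5388 0.1352 0.022 ] 0.0002 [0.5397 0.1357] [0.5372 0.1321]
knob_c [0.6889 0.0068 0.0221] 0.0019 [0.6887 0.0083] [0.6876 0.004 ]
knobtop [0.6138 0.0025 0.081 ] 0.0019 [0.6134 0.0036] [0.6134 0.0005]
flatdisc [ 0.5563 -0.0688  0.0519] 0.0009 [ 0.5417 -0.0847] [ 0.5813 -0.039 ]
bar corners
[0.5539 0.0422]
[0.5224 0.0705]
[0.5311 0.0788]
[0.5641 0.0492]
sd [0.5283 0.0765]
sd [0.5615 0.0486]
sd [0.5551 0.0376]
sd [0.5221 0.0653]
lidbar [0.5483 0.0083]
lidbar [0.4913 0.0585]
lidbar [0.5406 0.1136]
lidbar [0.5969 0.067 ]
lidknob [ 0.6196 -0.0486]
lidknob [ 0.5626 -0.0012]
lidknob [0.6102 0.0569]
lidknob [0.6674 0.0116]
lidflat [ 0.5624 -0.1182]
lidflat [ 0.5059 -0.071 ]
lidflat [ 0.5545 -0.0126]
lidflat [ 0.6113 -0.0593]
```

```bash
python3 - <<'E'
from h import *
a=np.array([.155,.656,.248]);b=np.array([.5447,.0586,.2])
for t in np.linspace(0,1,6):
    p=a+(b-a)*t; q=p.copy(); q[2]=0; r=p-[0,0,.017]
    print(p.round(3),[ (n,np.round(proj(CAL[n],x)).astype(int).tolist()) for n in CAL for x in(r,q)])
# glass tray / bell ground positions from side
for nm,uv in dict(glass=(126,118),bellpost=(45,150),jartop=(135,82),plates=(288,150),canR=(241,125)).items(): print(nm,onz(CAL['side'],uv,0)[:2])
E
```

```text
[0.155 0.656 0.248] [('scene', [955, 270]), ('scene', [735, 324]), ('side', [-155, 56]), ('side', [-104, 161])]
[0.233 0.537 0.238] [('scene', [795, 241]), ('scene', [636, 300]), ('side', [-97, 67]), ('side', [-53, 171])]
[0.311 0.417 0.229] [('scene', [653, 216]), ('scene', [544, 277]), ('side', [-34, 79]), ('side', [1, 180])]
[0.389 0.298 0.219] [('scene', [527, 193]), ('scene', [457, 256]), ('side', [33, 92]), ('side', [60, 191])]
[0.467 0.178 0.21 ] [('scene', [414, 173]), ('scene', [375, 236]), ('side', [106, 106]), ('side', [123, 202])]
[0.545 0.059 0.2  ] [('scene', [311, 155]), ('scene', [297, 217]), ('side', [185, 121]), ('side', [192, 214])]
glass [0.66550433 0.56585414]
bellpost [0.42777726 0.50369196]
jartop [0.83834899 0.84615658]
plates [0.86838274 0.1357902 ]
canR [0.87879369 0.32427372]
```

>>> {"fn": "send_rows", "kwargs": {
  "rows": [
    [0.14,-0.3,0.04,-0.02],
    [0.28,-0.587,0.04,-0.04],
    [0.28,-0.587,0.04,-0.06],
    [0.28,-0.587,0.04,-0.075],
    [0.4,-0.75,0.04,-0.075],
    [0.517,-0.92,0.04,-0.075],
    [0.517,-0.92,0.04,-0.075],
    [0.517,-0.92,0.04,-0.075]
  ],
  "jaw": 0.3,
  "newtons": 40
}}

```text
time: 1.15
eef_pos: [0.3101, 0.3808, 0.2602]
tcp_rot: [0.345, 0.939, 0.0, -0.0]
contact_force: [-0.5, 0.6, 0.2]
opening: 0.698
```

>>> {"fn": "send_rows", "kwargs": {
  "rows": [
    [0.11,-0.16,0,0],
    [0.25,-0.34,0,0],
    [0.4,-0.52,-0.05,0],
    [0.55,-0.7,-0.1,0],
    [0.67,-0.86,-0.15,0],
    [0.76,-0.99,-0.2,0],
    [0.76,-0.99,-0.2,0],
    [0.76,-0.99,-0.2,0]
  ]
}}

```text
time: 2.15
eef_pos: [0.538, 0.0849, 0.1997]
tcp_rot: [0.344, 0.939, 0.0, -0.001]
contact_force: [-0.8, -0.1, -0.0]
opening: 0.696
```

```bash
python3 - <<'E'
from h import *
s=monitor.get_state(); c=imaging.calibration("wrist"); im=imaging.read_camera("wrist")
print(s['eef_pos'],s['tcp_rot'],s['time']);print(c)
np.savez('w1.npz',K=c['intrinsics'],T=c['cam_to_world'])
cv2.imwrite("pics/w1.png",cv2.resize(im[:,:,::-1],(768,576),interpolation=cv2.INTER_CUBIC))
E
```

```text
[0.53797284 0.08489845 0.19972822] [ 3.44072864e-01  9.38942556e-01  1.39472331e-05 -8.60545292e-04] 2.15
{'intrinsics': array([[273.37162633,   0.        , 258.49602308],
       [  0.        , 273.37162633, 198.12444761],
       [  0.        ,   0.        ,   1.        ]]), 'cam_to_world': array([[ 0.64536526, -0.73426966, -0.21059855,  0.48331306],
       [ 0.7638733 ,  0.61994797,  0.17933794,  0.13052142],
       [-0.00112226, -0.27660908,  0.96098187,  0.32598177],
       [ 0.        ,  0.        ,  0.        ,  1.        ]])}
```

View pics/w1.png

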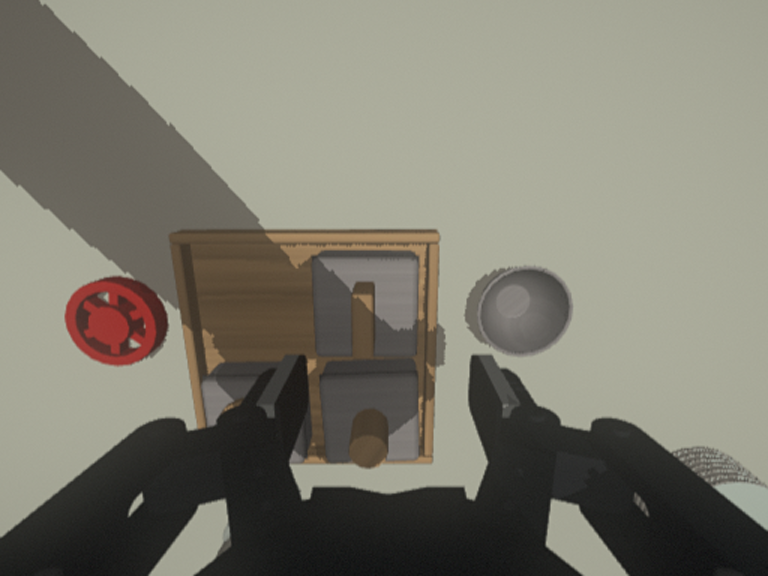

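```bash
python3 - <<'E'
import cv2
from plant import imaging
im=cv2.imread("pics/w1.png")
a=im[220:475,160:450]
cv2.imwrite("pics/w1c.png",cv2.resize(a,None,fx=2.3,fy=2.3,interpolation=cv2.INTER_CUBIC))
E
```

```text
(no output)
```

View pics/w1c.png

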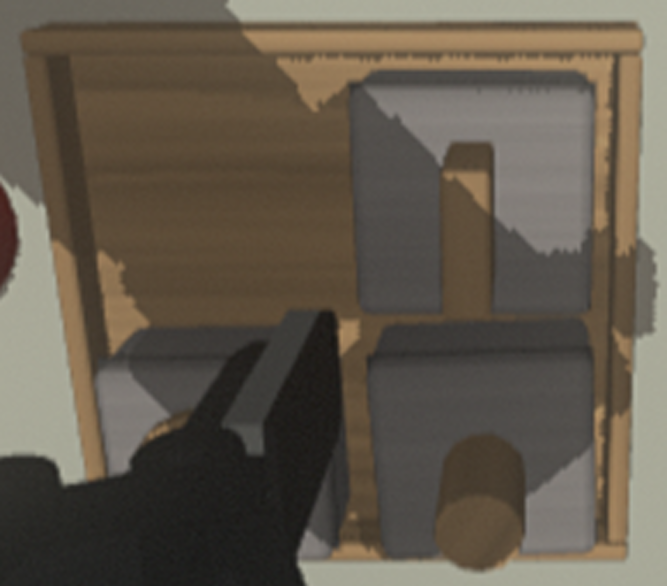

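```bash
python3 - <<'E'
from h import *
np.set_printoptions(precision=4,suppress=True)
d=np.load('w1.npz');cal=dict(intrinsics=d['K'],cam_to_world=d['T'])
f=lambda x,y,z:onz(cal,((x/2.3+160.5)/1.5-.5,(y/2.3+220.5)/1.5-.5),z)[:2]
c=np.array([.55,-.0048]);th=np.radians(-40.2);R=np.array([[np.cos(th),-np.sin(th)],[np.sin(th),np.cos(th)]])
def show(n,P,z):
    W=[f(*p,z) for p in P]; m=np.mean(W,0)
    print(n,'mean',m,'tray mm',R.T@(m-c)*1e3,[ (R.T@(w-c)*1e3).round(1).tolist() for w in W])
show('bartop',[(442,170),(493,170),(491,318),(441,318)],.082)
show('barlid',[(350,85),(593,85),(589,308),(362,312)],.046)
show('knoblid',[(370,357),(592,352),(590,550),(383,557)],.046)
show('knobtop',[(480,533)],.082)
show('rim',[(22,32),(642,27),(627,555)],.024)
show('rim inner',[(47,55),(618,52),(612,545)],.024)
E
```

```text
bartop mean [0.5413 0.0604] tray mm [-48.7073  44.2029] [[-70.3, 37.9], [-70.3, 51.6], [-27.1, 50.7], [-27.1, 36.6]]
barlid mean [0.5402 0.0613] tray mm [-50.1441  44.1821] [[-86.8, 7.6], [-86.8, 80.6], [-14.2, 80.8], [-12.8, 7.7]]
knoblid mean [0.6108 0.0045] tray mm [40.4332 46.2875] [[3.2, 9.6], [1.3, 82.1], [77.1, 82.9], [80.1, 10.6]]
knobtop mean [0.6133 0.0028] tray mm [43.4528 46.6616] [[43.5, 46.7]]
rim mean [0.5439 0.0422] tray mm [-34.9968  31.9022] [[-99.8, -100.4], [-101.4, 97.4], [96.3, 98.6]]
rim inner mean [0.5453 0.0382] tray mm [-31.3521  29.8258] [[-92.4, -93.4], [-93.5, 90.0], [91.9, 92.9]]
```

>>> {"fn": "send_rows", "kwargs": {
  "rows": [
    [0.014,-0.084,0,0],
    [0.014,-0.084,-0.13,0],
    [0.014,-0.084,-0.26,0],
    [0.014,-0.084,-0.36,0],
    [0.014,-0.084,-0.42,0],
    [0.014,-0.084,-0.44,0],
    [0.014,-0.084,-0.44,0],
    [0.014,-0.084,-0.44,0]
  ],
  "jaw": 0.5
}}

```text
time: 3.2
eef_pos: [0.5434, 0.0588, 0.0698]
tcp_rot: [0.344, 0.939, 0.0, 0.001]
contact_force: [0.2, -0.1, -0.2]
opening: 0.501
```

```bash
cat > look.py <<'E'
import sys
from h import *
n=sys.argv[1]
s=monitor.get_state(); print(s['eef_pos'],s['contact_force'],s['opening'],s['qpos'].round(2),s['time'])
a=imaging.read_camera("scene")[:,:,::-1][125:260,200:350]; b=imaging.read_camera("side")[:,:,::-1][155:290,135:285]
r=lambda x:cv2.resize(x,(400,360),interpolation=cv2.INTER_CUBIC)
cv2.imwrite(f"pics/{n}.png",np.hstack([r(a),r(b)]))
E
python3 look.py a1
```

```text
[0.54339577 0.05881989 0.06975433] [ 0.21530046 -0.12352724 -0.17116399] 0.5007265773062348 [-0.08  0.23  2.01  0.    0.9  -0.95] 3.2
```

View pics/a1.png

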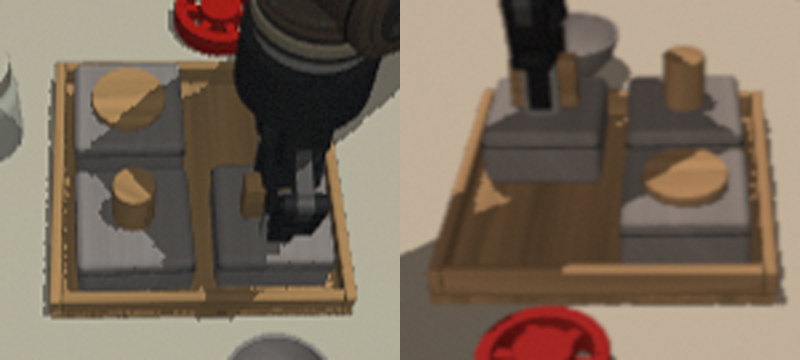

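The jaws straddle the bar, with the fingertips just above the lid. Closing now.

>>> {"fn": "send_rows", "kwargs": {
  "rows": [
    [0,0,0,0],
    [0,0,0,0],
    [0,0,0,0],
    [0,0,0,0],
    [0,0,0,0],
    [0,0,0,0]
  ],
  "jaw": 1,
  "newtons": 40
}}

```text
time: 4.05
eef_pos: [0.5426, 0.0586, 0.0688]
tcp_rot: [0.344, 0.939, -0.0, 0.0]
contact_force: [-0.3, -1.5, 4.9]
opening: 0.155
```

```bash
python3 look.py a2; python3 -c "
from h import *
print(monitor.get_state())"
```

```text
[0.54262502 0.05864584 0.06876188] [-0.34118604 -1.51207683  4.93331355] 0.1551769776495167 [-0.08  0.23  2.01 -0.    0.9  -0.95] 4.05
{'time': 4.15, 'qpos': array([-7.82089690e-02,  2.26922008e-01,  2.01214796e+00, -2.18837617e-04,
        9.01964835e-01, -9.45892459e-01]), 'dq': array([ 0.00010687,  0.00081379,  0.00024012, -0.00112978,  0.00028037,
        0.00153721]), 'joint_efforts': array([ 2.06247820e-01, -3.01227057e+01, -2.20557761e+01,  1.38573870e-01,
       -2.64892168e-01, -1.52116455e-02]), 'eef_pos': array([0.54262261, 0.05864467, 0.06873501]), 'tcp_rot': array([ 3.44295758e-01,  9.38861196e-01, -7.37808626e-06,  2.91747183e-04]), 'contact_force': array([-0.6783436 , -1.15683139,  4.82213881]), 'wrist_torque': array([-0.13916556,  0.21891927, -0.02742084]), 'opening': 0.15578156986260036}
```

View pics/a2.png

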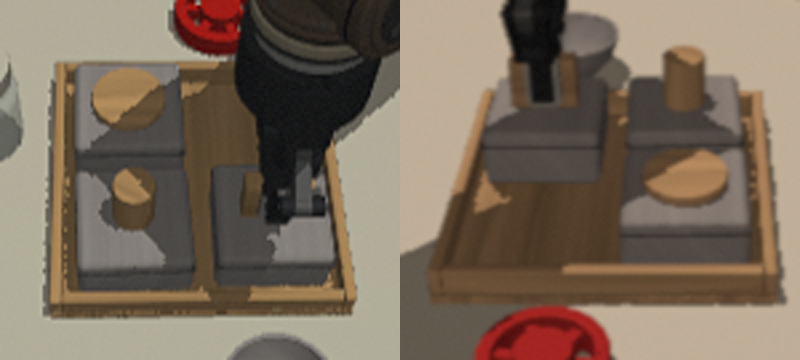

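>>> {"fn": "send_rows", "kwargs": {
  "rows": [
    [-0.009,-0.012,0,0],
    [-0.028,-0.035,0,0],
    [-0.047,-0.059,0,0],
    [-0.066,-0.082,0,0],
    [-0.084,-0.105,0,0],
    [-0.103,-0.129,0,0],
    [-0.122,-0.152,0,0],
    [-0.14,-0.175,0,0],
    [-0.159,-0.199,0,0],
    [-0.173,-0.217,0,0],
    [-0.182,-0.228,0,0],
    [-0.187,-0.234,0,0],
    [-0.187,-0.234,0,0],
    [-0.187,-0.234,0,0]
  ]
}}

```text
time: 5.9
eef_pos: [0.4861, -0.0121, 0.0687]
tcp_rot: [0.345, 0.939, -0.0, 0.0]
contact_force: [0.4, 0.6, 6.0]
opening: 0.152
```

```bash
python3 look.py a3
```

```text
[ 0.48612378 -0.01211073  0.06872763] [0.37838448 0.61298301 6.04674083] 0.1522969487176673 [-0.23  0.11  2.15 -0.    0.88 -1.1 ] 5.9
```

View pics/a3.png

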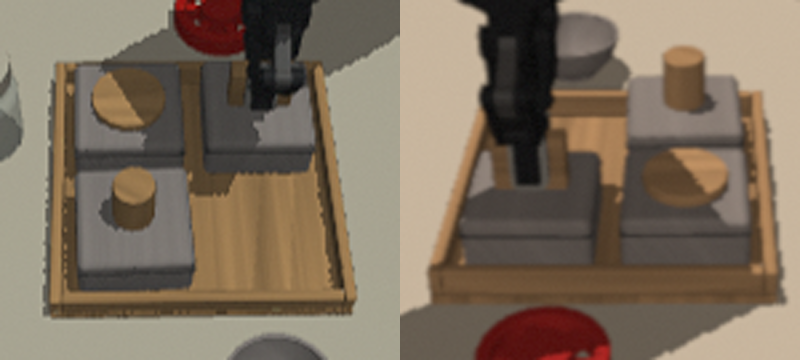

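The bar tin now stands in the formerly empty place, level with the flat tin. Releasing and rising.

>>> {"fn": "send_rows", "kwargs": {
  "rows": [
    [0,0,0,0],
    [0,0,0,0],
    [0,0,0,0],
    [0,0,0,0],
    [0,0,0.05,0],
    [0,0,0.15,0],
    [0,0,0.3,0],
    [0,0,0.43,0],
    [0,0,0.43,0],
    [0,0,0.43,0]
  ],
  "jaw": 0.4
}}

```text
time: 7.25
eef_pos: [0.486, -0.0114, 0.1975]
tcp_rot: [0.344, 0.939, -0.0, 0.0]
contact_force: [-0.3, -0.3, 0.2]
opening: 0.603
```

```bash
cat > wl.py <<'E'
import sys
from h import *
n=sys.argv[1]
s=monitor.get_state(); c=imaging.calibration("wrist"); im=imaging.read_camera("wrist")
print(s['eef_pos'],s['tcp_rot'],s['time'])
np.savez(n+'.npz',K=c['intrinsics'],T=c['cam_to_world'])
cv2.imwrite(f"pics/{n}.png",cv2.resize(im[:,:,::-1],(768,576),interpolation=cv2.INTER_CUBIC))
E
python3 look.py a4; python3 wl.py w2
```

```text
[ 0.48596427 -0.01137059  0.19747608] [-0.2958013  -0.33242038  0.21799914] 0.603446649485706 [-0.23 -0.09  2.08 -0.    1.15 -1.1 ] 7.25
[ 0.48526878 -0.01120272  0.19596208] [ 3.44298309e-01  9.38859265e-01 -1.71994600e-04 -1.38747597e-03] 7.35
```

View pics/a4.png

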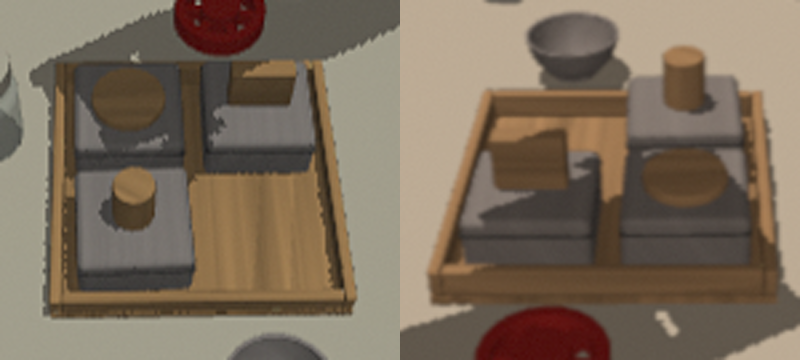

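View pics/w2.png

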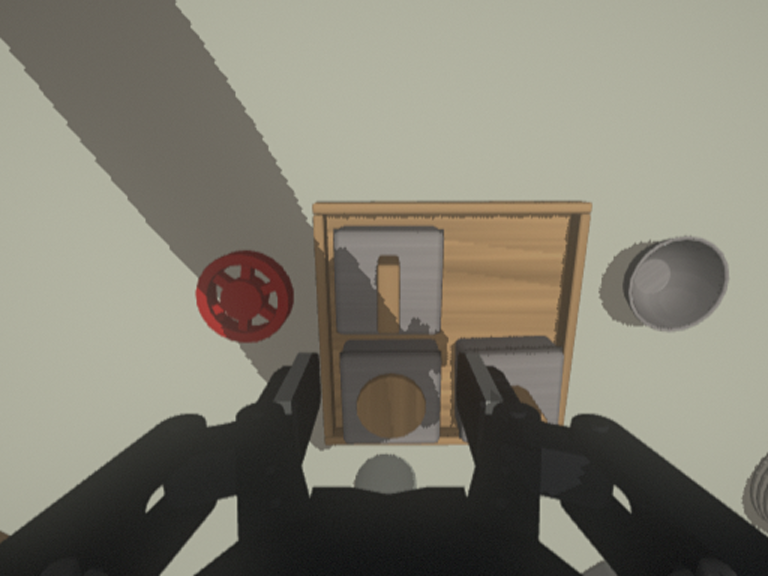

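```bash
python3 - <<'E'
from h import *
np.set_printoptions(precision=4,suppress=True)
d=np.load('w2.npz');cal=dict(intrinsics=d['K'],cam_to_world=d['T'])
f=lambda x,y,z:onz(cal,((x+.5)/1.5-.5,(y+.5)/1.5-.5),z)[:2]
c=np.array([.55,-.0048]);th=np.radians(-40.2);R=np.array([[np.cos(th),-np.sin(th)],[np.sin(th),np.cos(th)]])
def show(n,P,z):
    W=[f(*p,z) for p in P]; m=np.mean(W,0)
    print(n,'tray mm',R.T@(m-c)*1e3,[ (R.T@(w-c)*1e3).round(1).tolist() for w in W])
show('barlid',[(333,231),(443,231),(441,333),(338,333)],.046)
show('bartop',[(377,265),(399,265),(399,333),(377,333)],.082)
show('flatlid',[(342,353),(440,353),(440,441),(342,441)],.046)
show('rim',[(314,207),(591,207),(325,443)],.024)
show('rimin',[(330,215),(578,215)],.024)
E
```

```text
barlid tray mm [-46.947  -46.9924] [[-83.4, -84.4], [-83.4, -10.7], [-10.5, -9.4], [-10.5, -83.5]]
bartop tray mm [-45.9202 -47.4583] [[-67.5, -54.0], [-67.5, -40.9], [-24.3, -40.6], [-24.3, -54.3]]
flatlid tray mm [ 42.1785 -45.3014] [[5.1, -81.1], [5.0, -9.6], [79.3, -7.1], [79.3, -83.4]]
rim tray mm [-32.8666 -34.7114] [[-97.8, -100.2], [-97.7, 96.8], [96.9, -100.7]]
rimin tray mm [-92.1385  -0.3829] [[-92.2, -89.1], [-92.1, 88.3]]
```

>>> {"fn": "send_rows", "kwargs": {
  "rows": [
    [0.14,0.016,0,-0.028],
    [0.28,0.032,0,-0.056],
    [0.425,0.048,0,-0.084],
    [0.425,0.048,0,-0.112],
    [0.425,0.048,0,-0.14],
    [0.425,0.048,0,-0.168],
    [0.425,0.048,0,-0.196],
    [0.425,0.048,0,-0.224],
    [0.425,0.048,0,-0.25],
    [0.425,0.048,0,-0.25],
    [0.425,0.048,0,-0.25]
  ]
}}

```text
time: 8.78
eef_pos: [0.6134, 0.003, 0.1964]
tcp_rot: [0.907, 0.421, -0.001, -0.0]
contact_force: [-0.4, -0.7, -0.3]
opening: 0.603
```

```bash
python3 wl.py w3
```

```text
[0.61338307 0.00298017 0.19643316] [ 9.06855853e-01  4.21440196e-01 -6.51402850e-04 -4.46476731e-04] 8.775
```

View pics/w3.png

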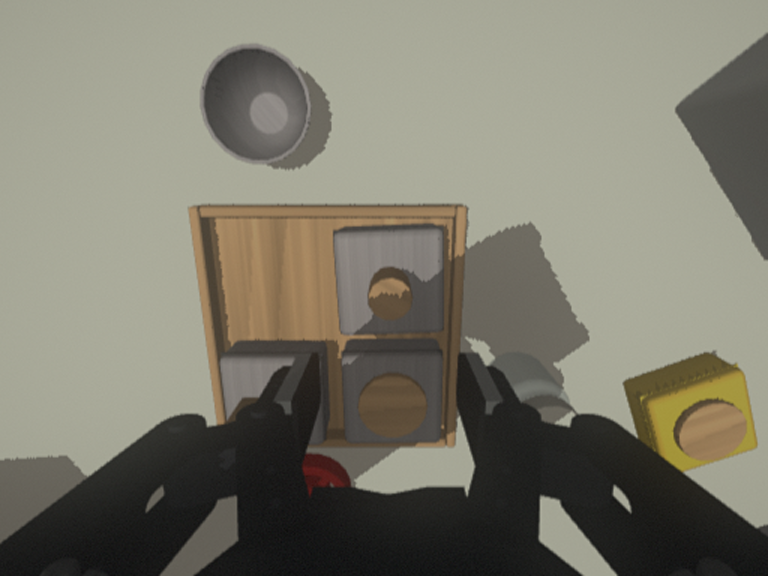

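```bash
python3 - <<'E'
from h import *
np.set_printoptions(precision=4,suppress=True)
d=np.load('w3.npz');cal=dict(intrinsics=d['K'],cam_to_world=d['T'])
f=lambda x,y,z:onz(cal,((x+.5)/1.5-.5,(y+.5)/1.5-.5),z)[:2]
c=np.array([.55,-.0048]);th=np.radians(-40.2);R=np.array([[np.cos(th),-np.sin(th)],[np.sin(th),np.cos(th)]])
def show(n,P,z):
    W=[f(*p,z) for p in P]; m=np.mean(W,0)
    print(n,m,'tray mm',R.T@(m-c)*1e3,[ (R.T@(w-c)*1e3).round(1).tolist() for w in W])
show('knobtop',[(390,299)],.082)
show('lid',[(333,230),(443,228),(443,332),(341,334)],.046)
show('flat',[(342,353),(441,352),(441,441),(342,441)],.046)
show('rim',[(190,208),(467,208),(455,445)],.024)
p,e=tri((191,149),(309,209)); print('jar top',p,e,R.T@(p[:2]-c)*1e3)
p=onz(CAL['scene'],(193,172),0);print('jar base',R.T@(p[:2]-c)*1e3)
E
```

```text
knobtop [0.6131 0.0021] tray mm [43.7446 46.0185] [[43.7, 46.0]]
lid [0.6139 0.0028] tray mm [43.9079 47.0862] [[5.6, 83.5], [79.2, 85.0], [82.1, 10.7], [8.7, 9.0]]
flat [ 0.557  -0.0667] tray mm [ 45.3045 -42.8048] [[9.0, -5.8], [81.3, -4.9], [84.2, -80.2], [6.8, -80.4]]
rim [ 0.5953 -0.0025] tray mm [33.1203 31.0649] [[-98.8, 96.3], [98.7, 96.7], [99.5, -99.8]]
jar top [ 0.6301 -0.1417  0.0784] 0.002559733385354659 [149.5611 -52.8881]
jar base [153.7955 -58.32  ]
```

>>> {"fn": "send_rows", "kwargs": {
  "rows": [
    [0,0,-0.12,0],
    [0,0,-0.24,0],
    [0,0,-0.34,0],
    [0,0,-0.4,0],
    [0,0,-0.427,0],
    [0,0,-0.427,0],
    [0,0,-0.427,0]
  ]
}}

```text
time: 9.7
eef_pos: [0.6148, 0.0028, 0.0707]
tcp_rot: [0.907, 0.42, 0.001, 0.001]
contact_force: [-0.5, -0.1, -0.3]
opening: 0.6
```

```bash
python3 look.py a5
```

```text
[0.6147823 0.002809  0.0706971] [-0.50381966 -0.08110431 -0.27727901] 0.5997816655594747 [-0.16  0.36  1.84  0.    0.94  0.54] 9.7
```

View pics/a5.png

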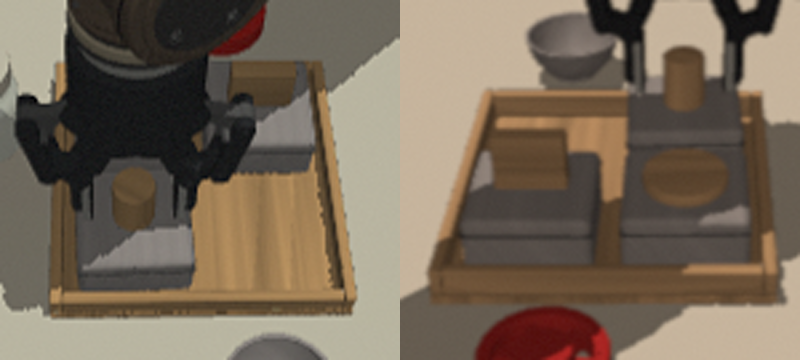

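The jaws straddle the knob evenly. Closing.

>>> {"fn": "send_rows", "kwargs": {
  "rows": [
    [0,0,0,0],
    [0,0,0,0],
    [0,0,0,0],
    [0,0,0,0],
    [0,0,0,0],
    [0,0,0,0],
    [0,0,0,0]
  ],
  "jaw": 1,
  "newtons": 40
}}

```text
time: 10.68
eef_pos: [0.6143, 0.0028, 0.07]
tcp_rot: [0.907, 0.42, 0.0, 0.0]
contact_force: [-1.2, -0.7, 6.0]
opening: 0.312
```

```bash
python3 look.py a6
```

```text
[0.61426649 0.00284786 0.07001225] [-1.23402992 -0.74613909  5.98089605] 0.3123249450445329 [-0.16  0.36  1.84 -0.    0.94  0.54] 10.675
```

View pics/a6.png

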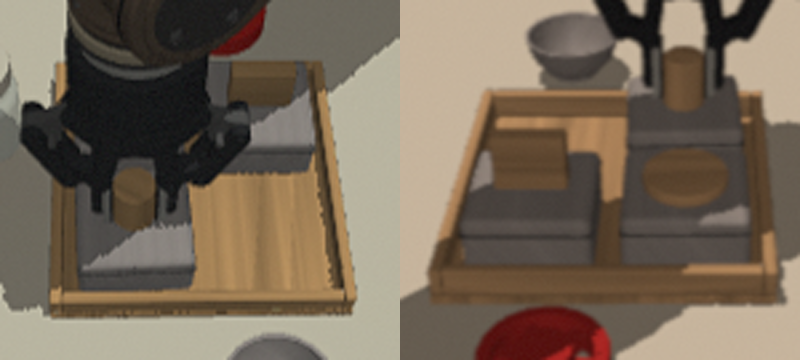

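>>> {"fn": "send_rows", "kwargs": {
  "rows": [
    [-0.012,0.009,0,0],
    [-0.035,0.028,0,-0.001],
    [-0.058,0.046,0,-0.001],
    [-0.082,0.065,0,-0.002],
    [-0.105,0.084,0,-0.003],
    [-0.128,0.102,0,-0.003],
    [-0.151,0.121,0,-0.003],
    [-0.175,0.14,0,-0.003],
    [-0.198,0.158,0,-0.003],
    [-0.216,0.172,0,-0.003],
    [-0.227,0.181,0,-0.003],
    [-0.233,0.186,0,-0.003],
    [-0.233,0.186,0,-0.003],
    [-0.233,0.186,0,-0.003]
  ]
}}

```text
time: 12.52
eef_pos: [0.5441, 0.0591, 0.07]
tcp_rot: [0.911, 0.412, 0.001, 0.0]
contact_force: [0.9, -1.0, 6.5]
opening: 0.319
```

```bash
python3 look.py a7
```

```text
[0.54408328 0.05905031 0.06999693] [ 0.86723544 -0.95011222  6.52470287] 0.3189079743029587 [-0.08  0.23  2.01  0.    0.9   0.64] 12.525
```

View pics/a7.png

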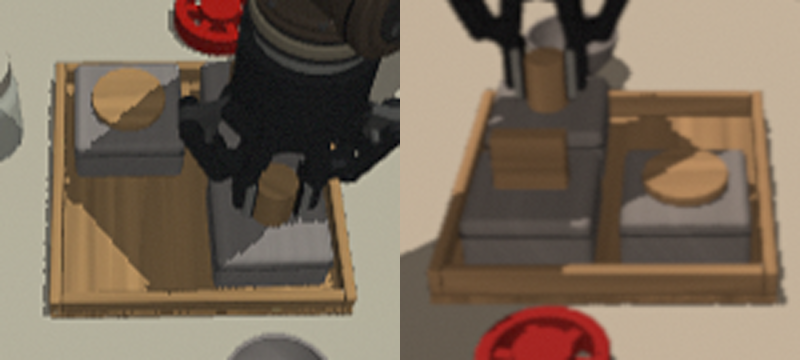

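The knob tin is in the vacated place. Releasing and rising so I can check that it is square.

>>> {"fn": "send_rows", "kwargs": {
  "rows": [
    [0,0,0,0],
    [0,0,0,0],
    [0,0,0,0],
    [0,0,0,0],
    [0,0,0.05,0],
    [0,0,0.15,0],
    [0,0,0.3,0],
    [0,0,0.43,0],
    [0,0,0.43,0],
    [0,0,0.43,0],
    [0,0,0.43,0]
  ],
  "jaw": 0.4
}}

```text
time: 14.0
eef_pos: [0.5428, 0.0588, 0.1966]
tcp_rot: [0.911, 0.412, -0.001, -0.001]
contact_force: [-0.3, 0.3, 0.4]
opening: 0.601
```

```bash
python3 wl.py w4; python3 look.py a8; python3 - <<'E'
import cv2
a=cv2.imread("pics/w4.png")
cv2.imwrite("pics/w4c.png",cv2.resize(a[190:460,300:640],None,fx=2.2,fy=2.2,interpolation=cv2.INTER_CUBIC))
E
```

```text
[0.54280826 0.05880039 0.19664906] [ 9.11268084e-01  4.11810685e-01 -1.37056828e-03 -7.47953335e-04] 14.0
[0.54288187 0.05880355 0.19657949] [-0.30035695 -0.48902133  0.54415234] 0.5981848476542652 [-0.08  0.05  1.94  0.    1.15  0.64] 14.05
```

View pics/w4.png

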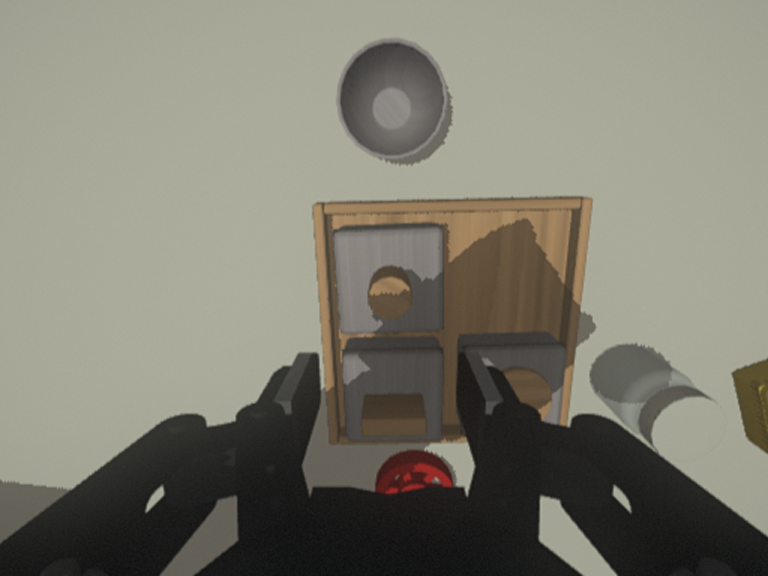

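View pics/a8.png

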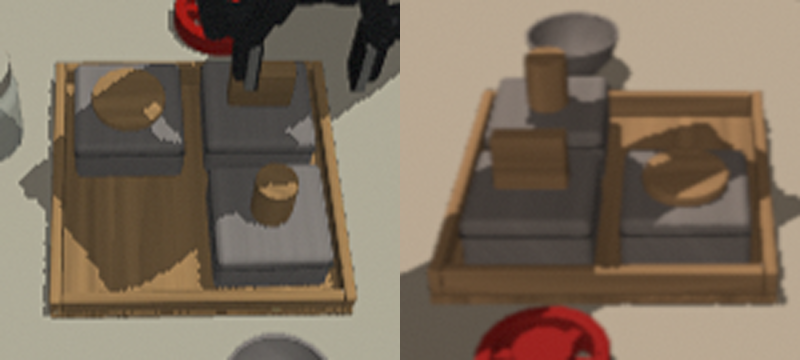

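View pics/w4c.png

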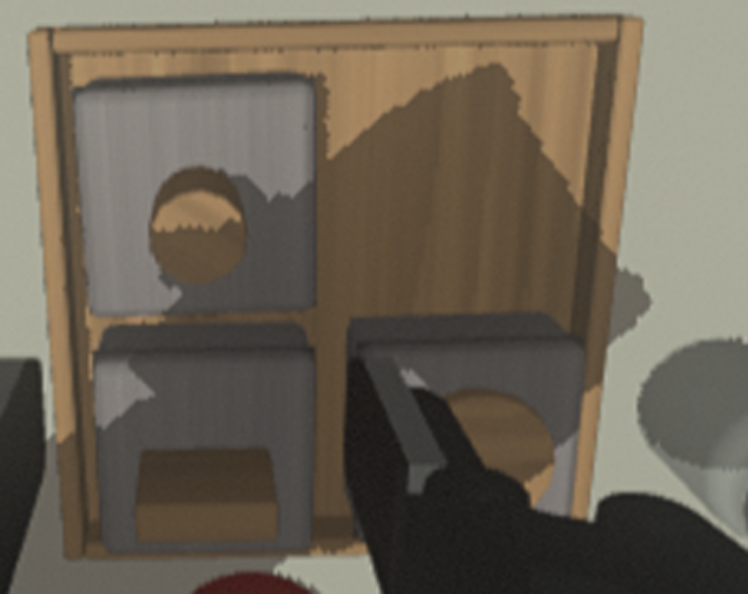

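```bash
python3 - <<'E'
from h import *
np.set_printoptions(precision=4,suppress=True)
d=np.load('w4.npz');cal=dict(intrinsics=d['K'],cam_to_world=d['T'])
f=lambda x,y,z:onz(cal,((x/2.2+300.5)/1.5-.5,(y/2.2+190.5)/1.5-.5),z)[:2]
c=np.array([.55,-.0048]);th=np.radians(-40.2);R=np.array([[np.cos(th),-np.sin(th)],[np.sin(th),np.cos(th)]])
def show(n,P,z):
    W=[R.T@(f(*p,z)-c)*1e3 for p in P]; m=np.mean(W,0)
    print(n,m,[w.round(1).tolist() for w in W])
    if len(W)==4: print([round(float(np.degrees(np.arctan2(*( (W[i+1]-W[i])[::-1])))),1) for i in range(3)])
show('knobtop',[(197,237)],.082)
show('knoblid',[(78,90),(315,83),(316,303),(92,315)],.046)
show('barlid',[(97,352),(313,347),(312,548),(104,551)],.046)
show('rim',[(30,32),(642,18),(72,556)],.024)
show('rimin',[(55,55),(618,42)],.024)
E
python3 - <<'E'
import sys;sys.path.insert(0,'.')
from h import *
a=imaging.read_camera("scene")[:,:,::-1][135:255,205:345]; b=imaging.read_camera("side")[:,:,::-1][165:275,140:290]
cv2.imwrite("pics/sc9.png",cv2.resize(a,None,fx=5,fy=5,interpolation=cv2.INTER_CUBIC))
cv2.imwrite("pics/sd9.png",cv2.resize(b,None,fx=5,fy=5,interpolation=cv2.INTER_CUBIC))
E
```

```text
knobtop [-46.5805  43.7169] [[-46.6, 43.7]]
knoblid [-45.4898  44.7905] [[-82.1, 80.6], [-9.9, 81.3], [-8.3, 10.0], [-81.6, 7.2]]
[0.6, -88.7, -177.8]
barlid [-44.8693 -44.1288] [[-80.6, -5.9], [-9.0, -5.5], [-8.0, -82.6], [-81.9, -82.5]]
[0.4, -89.2, 179.9]
rim [-32.9973  31.4098] [[-99.5, 96.9], [97.7, 97.5], [-97.2, -100.1]]
rimin [-0.5191 89.7301] [[-91.9, 89.4], [90.9, 90.1]]
```

View pics/sc9.png

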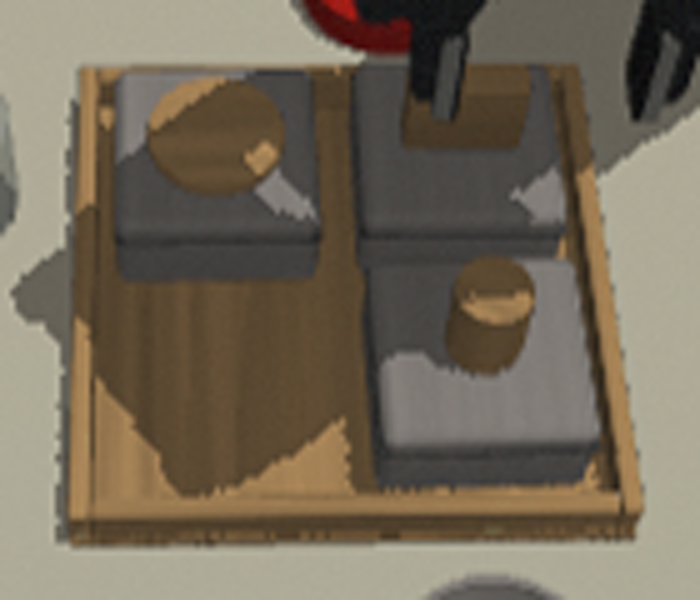

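View pics/sd9.png

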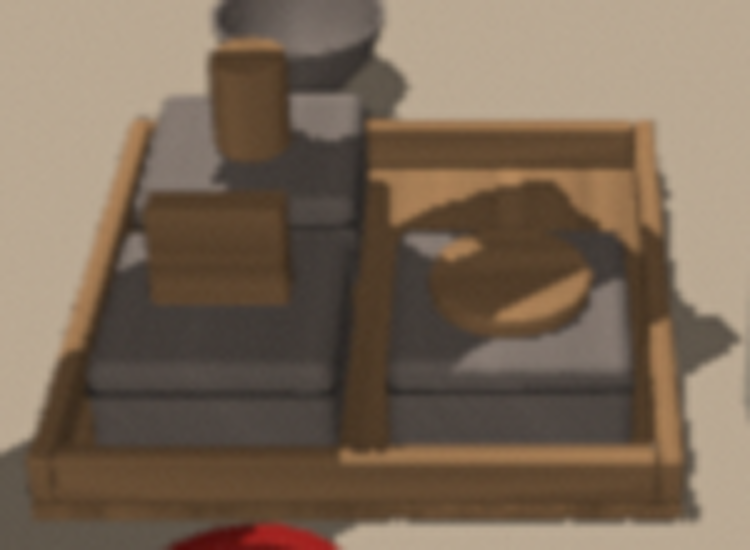

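The tins stand square, within about 1.5°, and the flat tin has the same pixel outline as at the start. The gripper is clear. Handing in.

```bash
python3 -c "
from plant import workorder,monitor
print(workorder.sign_off()); print(monitor.get_state()['time'])"
```

```text
the job is handed in; nothing more can be done
None
the job is handed in; nothing more can be done
```

The job is done and handed in at about 14 s of the 48 s allowed. I gripped the bar handle and slid that tin about 90 mm into the empty place. After releasing it, I gripped the knob and slid the round-knobbed tin about 90 mm into the place the bar tin had left. I then released it and raised the gripper clear.

- **Position:** the last pictures put the knob tin within about 2 mm of its place centre (-45, 45), and the bar tin within about 2 mm of (-45, -45).
- **Squareness:** both tins read square to the tray. The bar tin was within 1°. The knob tin's lid edges disagreed slightly, at 0.6° to 2.2°, which is about my pixel-reading error.
- **Flat-lidded tin:** it had not moved in the scene and side views.
- **Forces:** the wrist-force readings after each move never exceeded about 7 N. The gripper pressed the tins lightly down while sliding, so I saw no lifting or tipping.

No check failed.

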